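# Lock and start the microcentrifuge

### The job

The tubes are already in the rotor, so get the small bench centrifuge spinning: with the fingertips only, push its open lid fully shut, then slide the orange latch all the way back over the lid so that it is locked, and only then press the green start key fully down and let go. Grip and lift nothing, keep off the red stop key, and do not shove the centrifuge along or disturb the things that stand round it.

Things in the scene. Friction and masses are not known exactly. Their poses are not given: they have to be found in the camera images.
- centrifuge: small white bench microcentrifuge with a grey skirt on rubber feet, 188 x 150 x 90 mm without lid, 5 kg, standing loose on a 4 mm rubber mat; a microscope under a dark cloth cover, some 0.35 m tall, stands to its right; origin under its centre (at the height of its feet), +x to its rear (hinge side), +y to its left seen from the front, +z up. Its front deck is 90 mm above the origin and runs from x = -98 to -50 mm; behind it lies the bowl with the rotor under the lid
- lid (a joint): lid hinge, rad: 0 = shut, grows as the lid opens upward and rearward, stop at 1.4. The lid is 126 mm long from hinge to front edge, 140 mm wide, 14 mm thick, white with a dark clear round window; stiff friction hinge (about 0.3 N m): it stays at any angle and has to be pushed all the way down (1 to 4 N at its front). It begins 0.8 to 1.25 rad open
- lid_hinge (a point): centre of the hinge line (along the centrifuge's y), at x = 86, z = 101 mm in the centrifuge's frame
- lid_front (a point): point on the lid's outer (upper) face, on its middle line, 108 mm from the hinge line and 18 mm short of the lid's front edge; it lies 5 mm outward of the hinge plane and turns with the lid; a good place to push. Shut, it is 106 mm above the centrifuge's origin. In front of the lid edge a 36 mm wide steel tab sticks out 14 mm
- latch (a joint): slide latch in the middle of the front deck, m: 0 = fully forward (free), 0.016 = fully to the rear (+x of the centrifuge), its steel tongue then lies over the tab of the lid and holds it down. With the lid more than about 1 degree open the tab strikes the tongue or its end. Sliding friction about 2.5 N, stays where left; begins 0 to 3 mm from fully forward
- latch_thumb (a point): middle of the front face of the orange thumb rib of the latch (36 mm wide, 10 mm thick front to rear, its top 8 mm above this point, 28 mm above the deck); moves with the latch. Push it to the rear here. Fixed steel guides 8 mm lower than this point or more lie beside it, 20.5 to 26.5 mm from the middle line
- start_key (a joint): green start key, spring-loaded, m pressed: 0 = up, 0.004 = fully down (about 4 N), springs back
- start_key_top (a point): centre of the top of the green start key, 20 x 22 mm, in a black bezel 30 x 32 mm and 8 mm lower than the key's top; 52 mm to the centrifuge's left (+y) of the latch's middle line, 72 mm in front of the origin, 14 mm above the deck; presses straight down
- stop_key (a joint): red stop key, same as the start key; to be left alone
- stop_key_top (a point): centre of the top of the red stop key, 52 mm to the right (-y) of the latch's middle line
- gel_bottle: clear gel bottle with a blue band, 58 mm across, 153 mm tall, origin under its centre; bystander
- stain_a: brown bottle with a white cap, 42 mm across, 92 mm tall, origin under its centre; bystander
- marker: black and blue marker lying on the table, 131 mm long, 16 mm high, origin under its middle, length along its y; bystander
- scissors: orange-handled scissors lying flat, 170 x 70 x 9 mm, origin under the middle, length along its y; bystander
- timer: white timer lying flat, 62 x 62 x 20 mm, origin under its centre; bystander

How it is judged:
By the outcome, as a careful person would: the job done as asked, in the order asked, and still so for the second after the job is handed in, with the robot touching nothing.
It also fails if it takes over 46 s, if anything falls off the work surface, if the arm or the gripper's body presses on something with over 40 N, if the wrist force passes 120 N, or if a joint passes its speed limit or range.

### The arm

A 7-joint arm with a two-finger parallel gripper is mounted at the origin on a cart in front of the work surface, level with it; the furniture and walls round the work are solid. World frame = base frame: x ahead of the robot, y to its left, z up, the work surface at z = 0. Lengths are in mm, angles in rad, forces in N, time in s.
With the tool pointing down it reaches from about 400 to 875 mm from the base axis. Payload 6.5 kg.
Tool frame: the origin (TCP) lies between the finger pads; the fingertips stand 19 mm ahead of it and the grasp point (between the pads) is the TCP; z points along the fingers, y is the direction in which the jaws open and shut (so a half turn about z gives the same grasp; the last joint's range is limited). The gripper opens to 88 mm and grips with 3 to 60 N. Pads are 18 mm wide; open, the fingers measure 123 mm over their backs; the gripper's body (75 mm by 187 mm) begins 45 mm behind the grasp point.
Start: joints at [1.195, 0.536, -0.004, 1.538, 0.003, 1.067, -0.071], TCP at [198.161, -619.05, 257.716] pointing down, gripper open.
Joint ranges: [-2.7, 2.7], [-0.37, 2.16], [-1.27, 1.26], [0.24, 2.4], [-1.31, 4.45], [0.19, 1.91], [-2.76, 2.76]. Speed limits (rad/s): [2.39, 2.39, 3.14, 3.14, 3.14, 3.14, 3.14].

### API

Orientations are given as a rotation vector (axis times angle).
In Python, from bench import env gives the robot as it stands.
- The arm moves only by the tool drive_tool, never from a script. Its argument "series" is a list that holds one entry, the list of rows, each a list of 6 numbers: the shift along the tool's x, y, z in mm, then the turn, a rotation vector about the tool's x, y, z in degrees. In form: [[[x, y, z, rx, ry, rz], ...]]. A call has 1 to 20 rows; each row is the pose to reach, as a shift and turn from the pose measured when the call began, along the tool's axes at that moment; what a row does not reach only later rows make up. A row lasts 1/12 s, in which the tool goes at most 41.7 mm and 7.16 degrees, less where a joint would pass 70% of its speed; a pose out of reach is approached as far as the arm can. A call with a gripper value outside its range is refused whole. "claw" is the closure, from 0 (fully open) to 1 (shut), set as the call begins (left out, the last holds). The fingers move at their own pace and stop on an object; "grip_force" is the grip in N (left out, the last holds). Time passes only in rows, so rows that repeat a pose let the fingers close. It gives the time, the measured TCP pose, the force and the opening at its end, in the units of the state.
- env.state(): the state, without advancing time (a new reading comes with each control period).
- env.grab_frame(name): name is "scene" or "top"; returns (picture, depth): 384x512x3 uint8, red, green, blue; 384x512 float32, mm along the optical axis (not along the pixel's ray), 0 where there is no reading.
- env.calibration(name): a dict with "intrinsics" (3x3 intrinsics, pixels), "R" (3x3) and "t" (3): a world point X has camera coordinates R X + t. Camera axes: x right, y down, z forward; pixel columns grow to the right and rows downward; lengths in mm; the calibration is good to about 2 mm. A picture is of the moment at which its call begins. calibration takes no time and is no camera call.
- env.close_job(): hands the job in, once; it reports no verdict.
The state is a dict: "time": time; "joint_pos": joint angles; "dq": joint speeds; "joint_torque": joint torques, N m; "tool_pos": TCP position; "orientation": TCP orientation; "contact_force": force on the tool from outside, world axes, zero at the start; "ft_torque": the same for the moment, N m; "width": finger opening in mm.
Only numpy, scipy, OpenCV 4.12 (cv2) and the standard library are available. Lean on these libraries where they do the work, as an engineer would, in place of code of your own. Each camera call takes 0.05 s, during which the arm holds its last target.

## Working session

There is one attempt and no reset: what is moved stays moved. The work goes in short steps, Python scripts to look and compute and a tool call to move; the robot and the scene stay as the last step left them, time stands still between calls to the robot, and variables do not carry over. Pictures are saved under pics/ and viewed, and the job is handed in when it is done.

Besides the shell and the picture viewer there is one more tool, called after "Emit:" by a JSON object that holds its "op" and its "data". drive_tool: Moves the arm, as the interface text tells. Its arguments: {"type":"object","properties":{"series":{"type":"array"},"claw":{"type":"number"},"grip_force":{"type":"number"}},"required":["series"]}

```bash
ls; mkdir -p pics
python3 - <<'E'
from bench import env
import cv2,numpy as np
print(env.state())
for n in("scene","top"):
    p,d=env.grab_frame(n); cv2.imwrite(f"pics/{n}0.png",cv2.resize(p[:,:,::-1],(800,600),interpolation=cv2.INTER_CUBIC)); np.savez(f"pics/{n}0.npz",p=p,d=d)
    c=env.calibration(n); print(n,c)
E
```

```text
pics
{'time': 0.0, 'joint_pos': array([ 1.19481141,  0.53712972, -0.00444702,  1.53882978,  0.00262987,
        1.06726835, -0.07121607]), 'dq': array([ 0.00056942,  0.00042157,  0.00159623,  0.00167004,  0.00063687,
       -0.00020588,  0.00094404]), 'joint_torque': array([ 8.22133679e-04, -5.70967662e+01,  9.90880542e-01, -2.51600629e+01,
       -5.64274576e-02,  1.78718782e-02,  1.73283092e-04]), 'tool_pos': array([ 197.97190858, -618.53906299,  256.87947647]), 'orientation': array([-3.10239993e+00, -4.84541579e-01,  6.13365561e-04]), 'contact_force': array([0.37540343, 0.01486659, 0.55669698]), 'ft_torque': array([ 0.02536212, -0.06074755,  0.00182567]), 'width': 88.24340135429902}
scene {'intrinsics': array([[365.50133028,   0.        , 255.43600074],
       [  0.        , 365.50133028, 194.8600686 ],
       [  0.        ,   0.        ,   1.        ]]), 'R': array([[-0.6133552 , -0.78968062,  0.01413918],
       [-0.57976193,  0.4380072 , -0.68704134],
       [ 0.53635017, -0.42959774, -0.72648075]]), 't': array([238.291196  , 427.47264344, 567.43682944])}
top {'intrinsics': array([[447.81989101,   0.        , 257.64248463],
       [  0.        , 447.81989101, 182.51399336],
       [  0.        ,   0.        ,   1.        ]]), 'R': array([[-0.17347117, -0.98483216, -0.00365688],
       [-0.96412194,  0.17057848, -0.20340076],
       [ 0.2009394 , -0.03175849, -0.97908874]]), 't': array([ -40.94181316,  579.88611827, 1050.03421406])}
```

View pics/scene0.png

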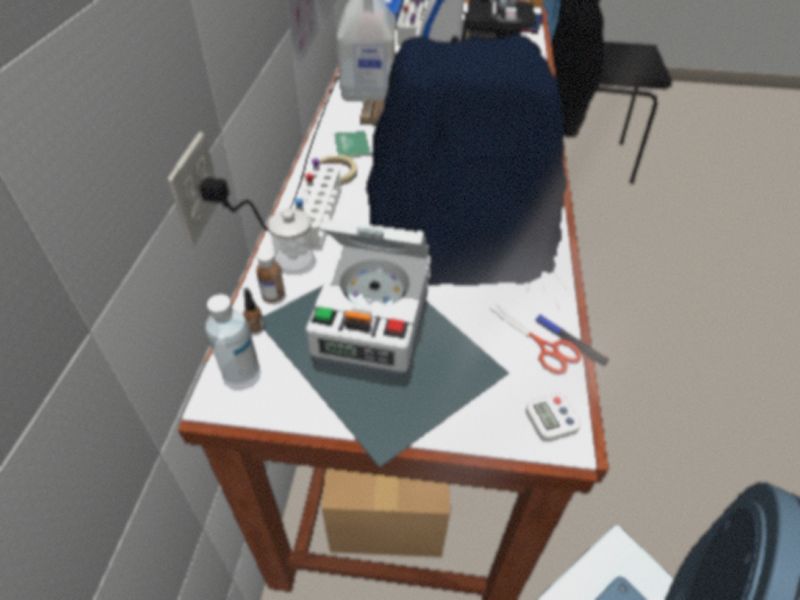

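View pics/top0.png

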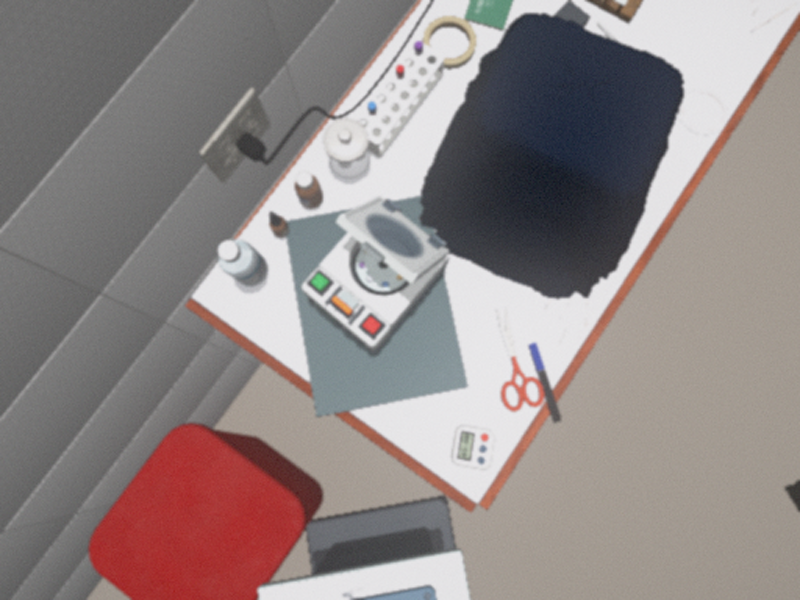

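The pictures show the centrifuge on the mat. In the top view (800 px), green is at about (319,281), orange (344,303) and red (371,325), with the lid opening to the upper right. The covered microscope is right beside the lid. Next I'll measure these positions.

```bash
cat > h.py <<'E'
import numpy as np,cv2
from bench import env
from scipy.spatial.transform import Rotation as Rn
def cloud(n,d):
    c=env.calibration(n);K=c["intrinsics"];v,u=np.mgrid[:d.shape[0],:d.shape[1]]
    P=np.stack([(u-K[0,2])/K[0,0]*d,(v-K[1,2])/K[1,1]*d,d],-1)
    return (P-c["t"])@c["R"]
def proj(n,X):
    c=env.calibration(n);p=(np.atleast_2d(X)@c["R"].T+c["t"])@c["intrinsics"].T
    return p[:,:2]/p[:,2:]
E
python3 - <<'E'
from h import *
for n in("top","scene"):
    z=np.load(f"pics/{n}0.npz");p,d=z['p'],z['d'];P=cloud(n,d)
    h=cv2.cvtColor(p,cv2.COLOR_RGB2HSV)
    win=np.zeros(d.shape,bool)
    if n=="top": win[150:230,185:290]=1
    else: win[180:230,190:280]=1
    print(n)
    for name,(a,b) in dict(green=(45,85),orange=(8,22),red=(172,180),red2=(0,5)).items():
        m=win&(h[...,0]>=a)&(h[...,0]<=b)&(h[...,1]>130)&(h[...,2]>70)&(d>0)
        if m.sum()<8: continue
        ys,xs=np.nonzero(m)
        q=P[m]; print(name,m.sum(),xs.mean()*1.5625,ys.mean()*1.5625,np.median(q,0).round(1),np.percentile(q[:,2],[10,90]).round(1))
E
```

```text
top
orange 44 341.0866477272727 304.9005681818182 [538.1 -43.9 120.3] [118.7 123. ]
red2 64 370.9228515625 324.6826171875 [502.8 -82.6 106.7] [104.5 108.7]
scene
green 66 323.342803030303 313.9914772727273 [579.6 -10.4 107.7] [102.6 109.2]
orange 76 357.5657894736842 316.40625 [536.6 -40.7 120.3] [114.8 122.7]
red2 68 395.0367647058823 325.52849264705884 [500.9 -77.7 107.7] [103.5 109.5]
```

```bash
cat >> h.py <<'E'
def ray(n,u,v,z):
    c=env.calibration(n);K=c["intrinsics"];R=c["R"]
    o=-R.T@c["t"];w=R.T@np.array([(u-K[0,2])/K[0,0],(v-K[1,2])/K[1,1],1]);return o+w*(z-o[2])/w[2]
E
python3 - <<'E'
from h import *
D={}
for n in("top","scene"):
    z=np.load(f"pics/{n}0.npz");p,d=z['p'],z['d'];P=cloud(n,d)
    h=cv2.cvtColor(p,cv2.COLOR_RGB2HSV)
    win=np.zeros(d.shape,bool)
    if n=="top": win[150:230,185:270]=1
    else: win[180:230,190:280]=1
    for name,(a,b) in dict(green=(45,95),red=(170,186)).items():
        H=h[...,0].astype(int); H=np.where((H<10)&(name=="red"),H+180,H)
        m=win&(H>=a)&(H<=b)&(h[...,1]>100)&(h[...,2]>60)&(d>0)&(P[...,2]>105.5)
        ys,xs=np.nonzero(m); r=ray(n,xs.mean(),ys.mean(),108)
        D[n,name]=r; print(n,name,m.sum(),r.round(1),np.median(P[m],0).round(1))
    g,r=D[n,"green"],D[n,"red"]; y=g-r; L=np.linalg.norm(y[:2]); print("len",L,"yaw",np.arctan2(-y[0],y[1]), "mid",((g+r)/2).round(1))
g=(D['top','green']+D['scene','green'])/2;r=(D['top','red']+D['scene','red'])/2
y=(g-r)[:2];yaw=np.arctan2(-y[0],y[1]);yaw0=yaw
# refine yaw/pos with depth of lid & body
mid=((g+r)/2)[:2];X=np.array([np.cos(yaw),np.sin(yaw)])
o=mid+72*X; print("yaw",yaw,"origin",o)
Rz=Rn.from_euler('z',yaw).as_matrix()
for n in("top","scene"):
    z=np.load(f"pics/{n}0.npz");d=z['d'];P=cloud(n,d);ok=d>0
    Q=(P-np.r_[o,4])@Rz
    m=ok&(Q[...,2]>120)&(Q[...,2]<270)&(abs(Q[...,1])<60)&(Q[...,0]>-20)&(Q[...,0]<150)
    q=Q[m]; print(n,len(q)); 
    # bin in x
    for a in range(-20,150,10):
        s=q[(q[:,0]>=a)&(q[:,0]<a+10)]
        if len(s)>3: print(a,len(s),np.median(s,0).round(1),s.max(0).round(1),s.min(0).round(1))
    # deck points
    m=ok&(Q[...,2]>86)&(Q[...,2]<94)&(Q[...,0]<-45)&(Q[...,0]>-125)&(abs(Q[...,1])<100)
    q=Q[m];print("deck",len(q),np.percentile(q,[2,50,98],axis=0).round(1).tolist())
E
```

```text
top green 46 [582.  -15.8 108. ] [581.6 -15.9 107.3]
top red 49 [502.9 -81.9 108. ] [502.8 -82.2 107.5]
len 102.98512127960511 yaw -0.8746805680657294 mid [542.4 -48.8 108. ]
scene green 55 [581.3 -11.8 108. ] [581.3 -11.7 108.3]
scene red 62 [502.7 -78.7 108. ] [502.1 -79.  108. ]
len 103.203282504844 yaw -0.8658010483630072 mid [542.  -45.3 108. ]
yaw -0.8702361106184063 origin [ 588.62987647 -102.08427478]
top 1612
-10 51 [-3.100e+00 -2.000e-01  2.058e+02] [-1.000e-01  1.690e+01  2.104e+02] [ -6.1 -18.2 200.5]
0 223 [  5.8  -3.2 196.4] [ 10.   59.6 207.8] [ 1.000e-01 -5.980e+01  1.895e+02]
10 212 [ 14.3  -1.  197.3] [ 19.9  59.9 203.5] [ 10.1 -59.8 189.5]
20 180 [ 25.    0.6 184.8] [ 30.   59.2 193.7] [ 20.  -59.5 176.8]
30 175 [ 35.   -1.9 173. ] [ 40.   58.6 181.5] [ 30.  -59.7 164.4]
40 164 [ 45.1   0.2 160.8] [ 50.   59.8 168.8] [ 40.  -59.1 153. ]
50 161 [ 55.   -1.5 148.1] [ 60.   59.7 156. ] [ 50.  -59.4 139.7]
60 154 [ 64.9  -1.1 136.6] [ 70.   59.2 144.6] [ 60.  -59.8 128.2]
70 122 [ 74.   -0.3 124.6] [ 79.6  59.4 131.9] [ 70.2 -58.6 120. ]
80 5 [ 80.5 -43.9 120.8] [ 82.6
[... 291 characters left out ...]
3 210.8] [ -7.4 -16.6 197.7]
0 264 [  5.5  -9.7 195.7] [ 10.   59.7 207.7] [  0.  -59.9 183.5]
10 120 [ 12.   -4.8 200.1] [ 19.7  59.1 203.2] [ 10.  -59.2 171.7]
20 51 [ 25.6   1.3 166. ] [ 29.6  58.1 173.8] [ 20.1 -59.1 159.8]
30 60 [ 34.8   1.4 155. ] [ 40.   58.9 161.7] [ 30.2 -57.8 147.9]
40 56 [ 45.    3.8 142.5] [ 49.9  59.9 149.5] [ 40.1 -58.8 135.4]
50 68 [ 54.5   0.5 130. ] [ 59.8  56.8 137.7] [ 50.1 -59.4 121.9]
60 17 [ 61.   -2.2 121.5] [ 63.6  57.  124.9] [ 60.1 -41.9 120.6]
130 42 [137.2 -27.3 131.6] [140.  -23.2 150.1] [130.1 -38.6 120.7]
140 239 [146.7 -24.9 142.1] [150.    8.9 180.6] [140.  -54.7 120.5]
deck 588 [[-95.6, -70.3, 86.4], [-85.4, -9.5, 89.7], [-45.6, 71.9, 93.5]]
```

```bash
cat >> h.py <<'E'
yaw=-0.870; O=np.array([588.6,-102.1,4.]); RC=Rn.from_euler('z',yaw).as_matrix()
def toC(P): return (P-O)@RC
def toW(Q): return np.asarray(Q,float)@RC.T+O
E
python3 - <<'E'
from h import *
A=[]
for n in("top","scene"):
    z=np.load(f"pics/{n}0.npz");d=z['d'];p=z['p'];P=cloud(n,d);ok=d>0
    h=cv2.cvtColor(p,cv2.COLOR_RGB2HSV);Q=toC(P)
    m=ok&(h[...,0]>=7)&(h[...,0]<=24)&(h[...,1]>120)&(abs(Q[...,1])<26)&(Q[...,0]<-40)&(Q[...,0]>-110)&(Q[...,2]>100)
    q=Q[m];print("orange",len(q),np.percentile(q,[3,50,97],axis=0).round(1).tolist())
    t=q[q[:,2]>114];print(" top",len(t),np.percentile(t,[3,50,97],axis=0).round(1).tolist())
    A.append(Q[ok])
    # tilt strip on the midline x -110..-30
    s=Q[ok&(abs(Q[...,1])<9)&(Q[...,0]>-105)&(Q[...,0]<-35)&(Q[...,2]>80)]
    s=s[s[:,0].argsort()][::3];print(s[:,[0,2]].round(0).astype(int).tolist())
A=np.vstack(A)
for lo,hi in((130,175),(175,220),(220,300),(300,420)):
    a=A[(A[:,2]>lo)&(A[:,2]<hi)&(np.hypot(A[:,0],A[:,1])<330)]
    # occupancy grid 30mm
    g,c=np.unique(np.floor(a[:,:2]/30).astype(int)*30,axis=0,return_counts=True)
    print(lo,hi,[tuple(map(int,x)) for x,k in zip(g,c) if k>4])
E
```

```text
orange 55 [[-81.3, -17.0, 109.6], [-77.2, -1.8, 116.0], [-73.4, 14.6, 119.7]]
 top 47 [[-80.9, -16.7, 114.3], [-76.8, -1.8, 116.5], [-73.4, 13.8, 119.8]]
[[-96, 81], [-95, 83], [-94, 85], [-93, 87], [-92, 87], [-91, 87], [-90, 88], [-89, 87], [-89, 90], [-88, 89], [-86, 87], [-86, 87], [-85, 101], [-85, 104], [-84, 104], [-83, 103], [-82, 114], [-82, 115], [-81, 110], [-80, 117], [-79, 115], [-78, 117], [-78, 119], [-76, 116], [-76, 114], [-75, 119], [-74, 117], [-72, 117], [-72, 114], [-70, 107], [-69, 103], [-68, 105], [-67, 102], [-66, 105], [-65, 105], [-64, 105], [-63, 107], [-62, 104], [-62, 102], [-61, 105], [-60, 108], [-58, 102], [-58, 105], [-57, 103], [-56, 103], [-53, 88], [-52, 87], [-51, 85], [-51, 89], [-50, 88], [-49, 88], [-48, 87], [-47, 86], [-46, 87], [-45, 90], [-44, 89], [-43, 87], [-42, 85], [-41, 89], [-40, 88], [-39, 87], [-38, 87], [-38, 92], [-37, 90], [-36, 89]]
orange 79 [[-83.0, -15.3, 108.6], [-80.8, -0.3, 116.3], [-75.6, 16.6, 119.1]]
 top 54 [[-82.2, -14.5, 114.2], [-80.1, -0.0, 117.3], [-75.2, 16.3, 119.2]]
[[-97, 85], [-96, 83], [-96, 87], [-95, 90]
[... 2639 characters left out ...]

300 420 [(-240, 210), (-210, 210), (-180, 210), (-150, 210), (-120, 210), (-120, 240), (-90, 210), (-90, 240), (-60, 240), (-30, 240), (0, 240), (30, 240), (60, 240), (90, 240), (120, 240), (150, 240), (180, -150), (180, -120), (180, -90), (180, -60), (180, -30), (180, 0), (180, 240), (210, -240), (210, -210), (210, -180), (210, -150), (210, -120), (210, -90), (210, -60), (210, -30), (210, 0), (240, -240), (240, -210), (240, -180), (240, -150), (240, -120), (240, -90), (240, -60), (240, -30), (240, 0), (270, -210), (270, -180), (270, -150), (270, -120), (270, -90), (270, -60), (270, -30), (270, 0), (270, 30), (300, -150), (300, -120), (300, -90), (300, -60), (300, -30), (300, 0), (300, 30)]
```

```bash
cat >> h.py <<'E'
RT=np.column_stack([RC@[1,0,0],RC@[0,1,0],[0,0,1]])@np.diag([-1,1,-1.])  # tool y=c+y, tool z down
def mv(*pts):
    "pts: tip positions in c frame; prints tool shift + rotvec deg"
    s=env.state();R=Rn.from_rotvec(s["orientation"]).as_matrix()
    rv=np.rad2deg(Rn.from_matrix(R.T@RT).as_rotvec())
    tipC=toC(s["tool_pos"]+R@[0,0,19]);print("t",round(s["time"],2),"tipC",tipC.round(1),"F",s["contact_force"].round(1),"Fc",(RC.T@s["contact_force"]).round(1),"rot",rv.round(2))
    for p in pts:
        tcp=toW(p)+[0,0,19]; print(p,"->",(R.T@(tcp-s["tool_pos"])).round(1))
E
python3 - <<'E'
from h import *
mv(toC(np.array([400,-250,300.])),(60,0,260),(60,0,200))
print(RT)
E
```

```text
t 0.1 tipC [ 142.9 -631.6  233.9] F [ 0.2 -0.1  0. ] Fc [0.2 0.1 0. ] rot [-6.000e-02 -8.000e-02 -1.124e+02]
[  -8.57003702 -239.52228386  296.        ] -> [ 304.8 -289.5  -61.7]
(60, 0, 260) -> [ 552.4 -317.3  -25.6]
(60, 0, 200) -> [ 552.4 -317.2   34.4]
[[-0.64482655  0.76432894  0.        ]
 [ 0.76432894  0.64482655  0.        ]
 [ 0.          0.         -1.        ]]
```

Emit:
{"op": "drive_tool", "data": {"series": [[[25,-25,-15,0,0,-6],[50,-50,-30,0,0,-12],[75,-75,-40,0,0,-18],[100,-100,-50,0,0,-24],[130,-130,-60,0,0,-30],[155,-155,-60,0,0,-36],[180,-180,-60,0,0,-42],[205,-205,-60,0,0,-48],[230,-230,-60,0,0,-54],[255,-255,-60,0,0,-60],[280,-275,-60,0,0,-66],[305,-290,-60,0,0,-72],[335,-295,-60,0,0,-78],[365,-300,-60,0,0,-84],[400,-303,-60,0,0,-90],[435,-306,-60,0,0,-96],[470,-310,-60,0,0,-102],[500,-314,-60,0,0,-108],[530,-316,-60,0,0,-112.4],[552,-317,-60,0,0,-112.4]]], "claw": 1, "grip_force": 10}}

```text
time: 1.77
tool_pos: [628.8, -146.7, 316.6]
orientation: [-1.315, -2.851, -0.003]
contact_force: [0.0, -0.5, 0.7]
width: 0.4
```

Run:
```python
from h import *
print(env.state()["joint_pos"].round(2),env.state()["width"])
mv((60,0,250),(45,0,190))
```

```text
[ 0.54  0.54 -0.57  1.46  0.3   1.23  0.64] 0.39380894875113653
t 1.77 tipC [ 59.9   2.  293.6] F [ 0.  -0.5  0.7] Fc [ 0.4 -0.3  0.7] rot [ 0.06 -0.16  0.32]
(60, 0, 250) -> [-0.1 -2.  43.6]
(45, 0, 190) -> [ 14.7  -2.  103.6]
```

Emit:
{"op": "drive_tool", "data": {"series": [[[4,-2,25,0,0,0.3],[8,-2,50,0,0,0.3],[12,-2,75,0,0,0.3],[12,-2,95,0,0,0.3],[12,-2,103,0,0,0.3],[12,-2,103,0,0,0.3]]]}}

```text
time: 2.27
tool_pos: [617.9, -138.6, 211.3]
orientation: [-1.321, -2.844, -0.002]
contact_force: [-0.9, 0.5, -0.1]
width: 0.7
```

Run:
```python
from h import *
mv((28,0,190))
p,d=env.grab_frame("scene");cv2.imwrite("pics/s1.png",cv2.resize(p[100:260,150:350,::-1],(800,640))[:600])
p,d=env.grab_frame("top");cv2.imwrite("pics/t1.png",cv2.resize(p[80:240,150:350,::-1],(800,640))[:600])
```

```text
t 2.27 tipC [ 46.7  -1.2 188.3] F [-0.9  0.5 -0.1] Fc [-0.9 -0.4 -0.1] rot [-0.1  -0.35  0.02]
(28, 0, 190) -> [18.8  1.2 -1.6]
```

View pics/s1.png

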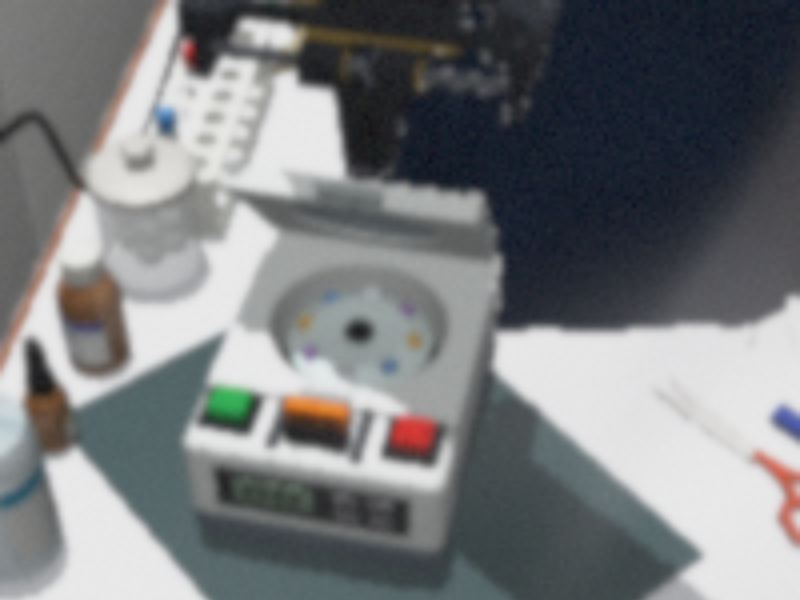

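View pics/t1.png

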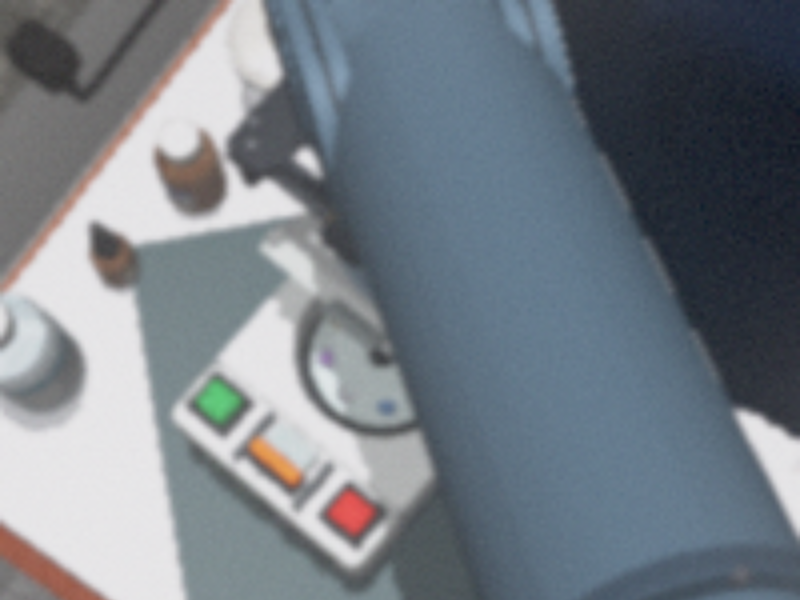

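Emit:
{"op": "drive_tool", "data": {"series": [[[10,1,-1,0,0,0],[18,1,-2,0,0,0],[22,1,0.5,0,0,0],[26,1,3.5,0,0,0],[30,1,7.5,0,0,0],[34,1,11.5,0,0,0],[38,1,16,0,0,0],[41.5,1,20,0,0,0],[44.5,1,24.5,0,0,0],[47.5,1,29,0,0,0],[50.5,1,34,0,0,0],[53,1,39,0,0,0],[55,1,44,0,0,0],[57,1,49.5,0,0,0],[59,1,55,0,0,0],[60.5,1,60,0,0,0],[62,1,65,0,0,0],[62,1,65,0,0,0]]]}}

```text
time: 3.87
tool_pos: [579.7, -90.5, 148.3]
orientation: [-1.322, -2.846, -0.003]
contact_force: [-0.2, -0.4, 0.0]
width: 0.6
```

Run:
```python
from h import *
mv((-18,0,111),(-18,0,106))
p,d=env.grab_frame("scene");cv2.imwrite("pics/s2.png",cv2.resize(p[100:260,150:350,::-1],(800,640))[:600])
```

```text
t 3.87 tipC [-14.7   0.7 125.3] F [-0.2 -0.4  0. ] Fc [ 0.2 -0.4  0. ] rot [ 0.01 -0.2   0.02]
(-18, 0, 111) -> [ 3.3 -0.7 14.3]
(-18, 0, 106) -> [ 3.3 -0.7 19.3]
```

View pics/s2.png

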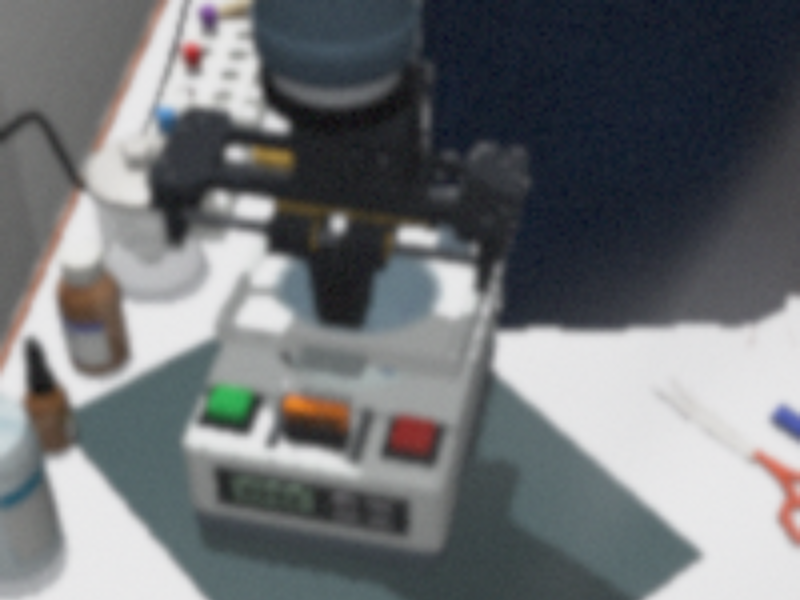

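Emit:
{"op": "drive_tool", "data": {"series": [[[2,0,4,0,0,0],[3,0,8,0,0,0],[3,0,12,0,0,0],[3,0,15,0,0,0],[3,0,17,0,0,0],[3,0,18,0,0,0],[3,0,19,0,0,0],[3,0,20,0,0,0],[3,0,20,0,0,0]]]}}

```text
time: 4.67
tool_pos: [577.9, -88.2, 129.2]
orientation: [-1.322, -2.846, -0.002]
contact_force: [-2.5, -0.2, 6.5]
width: 0.5
```

Run:
```python
from h import *
mv((-18,0,106),(-18,0,103))
```

```text
t 4.67 tipC [-17.6   0.8 106.2] F [-2.5 -0.2  6.5] Fc [-1.5 -2.   6.5] rot [-0.   -0.19  0.01]
(-18, 0, 106) -> [ 0.4 -0.8  0.2]
(-18, 0, 103) -> [ 0.4 -0.8  3.2]
```

Emit:
{"op": "drive_tool", "data": {"series": [[[0,0,1,0,0,0],[0,0,2,0,0,0],[0,0,2.5,0,0,0],[0,0,2.5,0,0,0]]]}}

```text
time: 5.0
tool_pos: [578.1, -88.1, 128.5]
orientation: [-1.323, -2.847, -0.001]
contact_force: [-6.2, 0.6, 16.9]
width: 0.6
```

Run:
```python
from h import *
mv((-18,0,150),(-108,0,150),(-108,0,106),(-100,0,106))
```

```text
t 5.0 tipC [-17.5   1.  105.5] F [-6.2  0.6 16.9] Fc [-4.5 -4.4 16.9] rot [-0.03 -0.14  0.01]
(-18, 0, 150) -> [  0.6  -1.  -44.5]
(-108, 0, 150) -> [ 90.6  -1.  -44.3]
(-108, 0, 106) -> [90.5 -1.  -0.3]
(-100, 0, 106) -> [82.5 -1.  -0.3]
```

Emit:
{"op": "drive_tool", "data": {"series": [[[0,-1,-15,0,0,0],[0,-1,-40,0,0,0],[25,-1,-45,0,0,0],[50,-1,-45,0,0,0],[75,-1,-45,0,0,0],[94,-1,-45,0,0,0],[94,-1,-25,0,0,0],[94,-1,-5,0,0,0],[94,-1,-0.5,0,0,0],[94,-1,-0.5,0,0,0]]]}}

```text
time: 5.83
tool_pos: [515.8, -17.1, 128.3]
orientation: [-1.322, -2.845, 0.001]
contact_force: [-0.0, -0.5, -0.3]
width: 0.8
```

Run:
```python
from h import *
mv((-92,0,106),(-80,0,106),(-74,0,106))
for n,(a,b) in dict(scene=(100,150),top=(100,150)).items():
    p,d=env.grab_frame(n);cv2.imwrite(f"pics/{n}3.png",cv2.resize(p[a:a+150,b:b+200,::-1],(800,600)))
    np.savez(f"pics/{n}3.npz",p=p,d=d)
    Q=toC(cloud(n,d));m=(d>0)&(abs(Q[...,1])<65)&(Q[...,0]>-45)&(Q[...,0]<90)&(Q[...,2]>70)&(Q[...,2]<125)
    q=Q[m]
    for x in range(-45,90,15):
        s=q[(q[:,0]>=x)&(q[:,0]<x+15)]; 
        if len(s)>3: print(n,x,len(s),np.median(s[:,2]).round(1))
```

```text
t 5.83 tipC [-112.    -0.9  105.3] F [-0.  -0.5 -0.3] Fc [ 0.3 -0.4 -0.3] rot [-0.14 -0.23  0.01]
(-92, 0, 106) -> [-19.9   0.8  -0.8]
(-80, 0, 106) -> [-31.9   0.8  -0.9]
(-74, 0, 106) -> [-37.9   0.8  -0.9]
scene -45 63 90.0
scene -30 18 107.0
scene -15 18 105.6
scene 15 46 106.7
scene 30 96 106.5
scene 45 102 106.5
scene 60 110 106.7
scene 75 87 107.1
top -45 244 102.7
top -30 326 104.7
top -15 340 104.7
top 0 332 104.8
top 15 334 104.7
top 30 328 104.5
top 45 321 104.9
top 60 340 105.0
top 75 293 105.3
```

View pics/scene3.png

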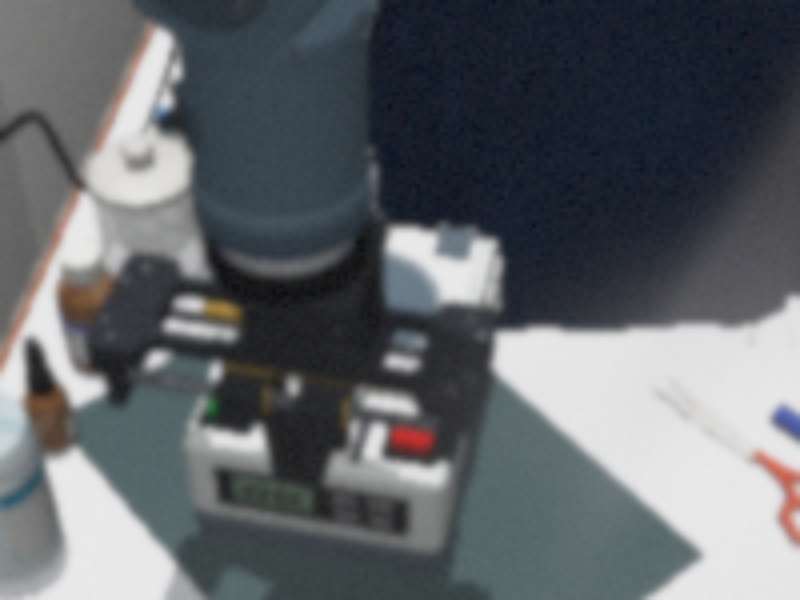

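View pics/top3.png

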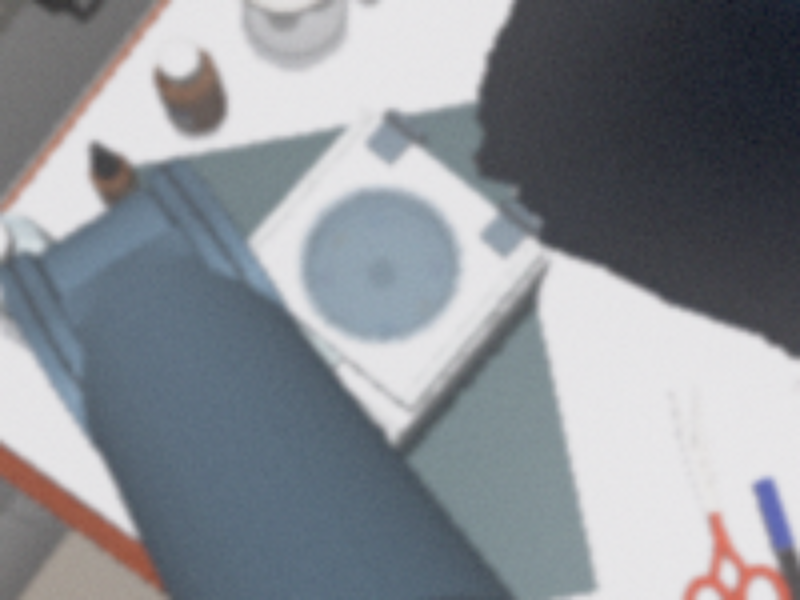

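The lid is flat and shut: its height is constant at about 105–107 mm in both views. The fingertips are in front of the orange rib, so I'll push it rearward now.

Emit:
{"op": "drive_tool", "data": {"series": [[[-8,1,-1,0,0,0],[-15,1,-1,0,0,0],[-19,1,-1,0,0,0],[-22,1,-1,0,0,0],[-25,1,-1,0,0,0],[-28,1,-1,0,0,0],[-28,1,-1,0,0,0]]]}}

```text
time: 6.52
tool_pos: [536.4, -38.0, 130.8]
orientation: [-1.324, -2.847, -0.002]
contact_force: [1.0, 0.1, 0.1]
width: 0.4
```

Run:
```python
from h import *
mv((-76,0,106))
```

```text
t 6.52 tipC [-82.7   1.4 107.8] F [1.  0.1 0.1] Fc [0.5 0.8 0.1] rot [ 0.02 -0.11 -0.03]
(-76, 0, 106) -> [-6.6 -1.4  1.8]
```

Emit:
{"op": "drive_tool", "data": {"series": [[[-2,-1,1,0,0,0],[-4,-1,1,0,0,0],[-6,-1,1,0,0,0],[-7,-1,1,0,0,0],[-8,-1,1,0,0,0],[-8,-1,1,0,0,0]]]}}

```text
time: 7.02
tool_pos: [540.4, -44.2, 129.6]
orientation: [-1.323, -2.846, -0.002]
contact_force: [-1.6, 4.3, 0.6]
width: 0.4
```

Run:
```python
from h import *
mv((-70,0,106))
```

```text
t 7.02 tipC [-75.4   0.5 106.6] F [-1.6  4.3  0.6] Fc [-4.3  1.6  0.6] rot [ 0.01 -0.18 -0.01]
(-70, 0, 106) -> [-5.3 -0.5  0.6]
```

Emit:
{"op": "drive_tool", "data": {"series": [[[-1,0,0,0,0,0],[-2,0,0,0,0,0],[-3,0,0,0,0,0],[-3,0,0,0,0,0]]]}}

```text
time: 7.35
tool_pos: [540.6, -44.4, 129.6]
orientation: [-1.319, -2.844, -0.003]
contact_force: [-7.7, 6.9, 7.5]
width: 0.5
```

Run:
```python
from h import *
mv((-70,0,106))
```

```text
t 7.35 tipC [-75.2   0.5 106.6] F [-7.7  6.9  7.5] Fc [-10.2  -1.5   7.5] rot [-0.08 -0.4   0.09]
(-70, 0, 106) -> [-5.1 -0.5  0.5]
```

Emit:
{"op": "drive_tool", "data": {"series": [[[3,0,0,0,0,0],[12,0,0,0,0,0],[25,0,0,0,0,0],[30,0,-20,0,0,0],[30,0,-60,0,0,0],[30,-20,-100,0,0,0],[60,-60,-120,0,0,0],[90,-100,-120,0,0,0],[110,-130,-120,0,0,0],[110,-150,-120,0,0,0],[110,-150,-120,0,0,0]]]}}

```text
time: 8.27
tool_pos: [348.9, -59.9, 249.5]
orientation: [-1.322, -2.839, 0.008]
contact_force: [-0.1, -0.5, -0.2]
width: 0.9
```

Run:
```python
from h import *
mv((-72,52,150))
for n,(a,b) in dict(scene=(100,150),top=(120,150)).items():
    p,d=env.grab_frame(n);cv2.imwrite(f"pics/{n}4.png",cv2.resize(p[a:a+150,b:b+200,::-1],(800,600)))
    np.savez(f"pics/{n}4.npz",p=p,d=d)
    P=cloud(n,d);ok=d>0;Q=toC(P);h=cv2.cvtColor(p,cv2.COLOR_RGB2HSV)
    m=ok&(h[...,0]>=7)&(h[...,0]<=24)&(h[...,1]>120)&(abs(Q[...,1])<26)&(Q[...,0]<-30)&(Q[...,0]>-110)&(Q[...,2]>100)
    q=Q[m];print(n,"orange",len(q)); 
    if len(q)>3: print(np.percentile(q,[3,50,97],axis=0).round(1).tolist())
    for name,(a,b) in dict(green=(45,95),red=(170,186)).items():
        H=h[...,0].astype(int); H=np.where((H<10)&(name=="red"),H+180,H)
        m=ok&(abs(Q[...,1])<80)&(Q[...,0]<-40)&(Q[...,0]>-110)&(H>=a)&(H<=b)&(h[...,1]>100)&(h[...,2]>60)&(P[...,2]>105.5)&(P[...,2]<118)
        if m.sum()<5: print(name,m.sum());continue
        ys,xs=np.nonzero(m); print(name,m.sum(),toC(ray(n,xs.mean(),ys.mean(),108)).round(1))
```

```text
t 8.27 tipC [-186.9 -156.2  226.5] F [-0.1 -0.5 -0.2] Fc [ 0.3 -0.5 -0.2] rot [-0.49 -0.4  -0.1 ]
(-72, 52, 150) -> [-115.   208.9   74. ]
scene orange 79
[[-67.1, -15.2, 108.4], [-64.9, -0.7, 116.1], [-60.2, 14.6, 119.0]]
green 55 [-73.5  52.3 104. ]
red 59 [-72.8 -51.4 104. ]
top orange 51
[[-65.4, -16.1, 111.9], [-62.2, -1.4, 116.5], [-58.5, 14.3, 119.5]]
green 43 [-69.7  52.  104. ]
red 54 [-70.  -52.5 104. ]
```

View pics/scene4.png

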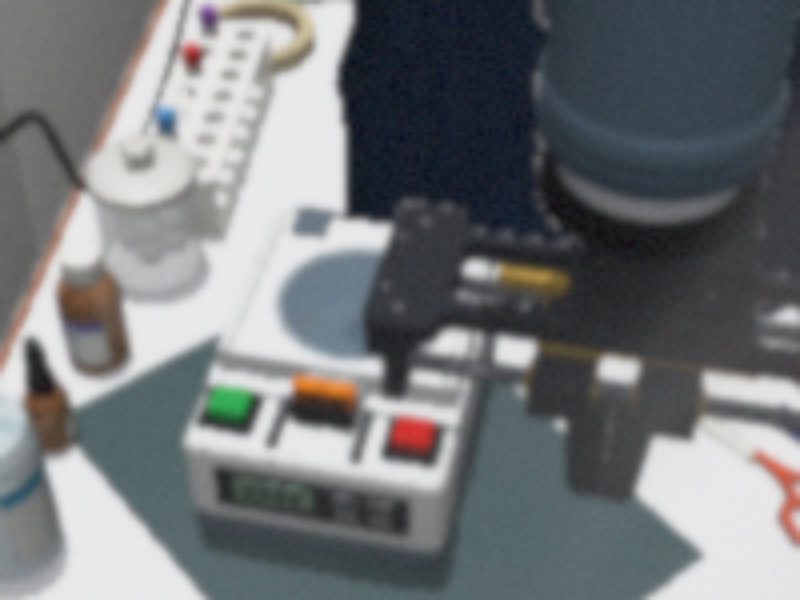

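View pics/top4.png

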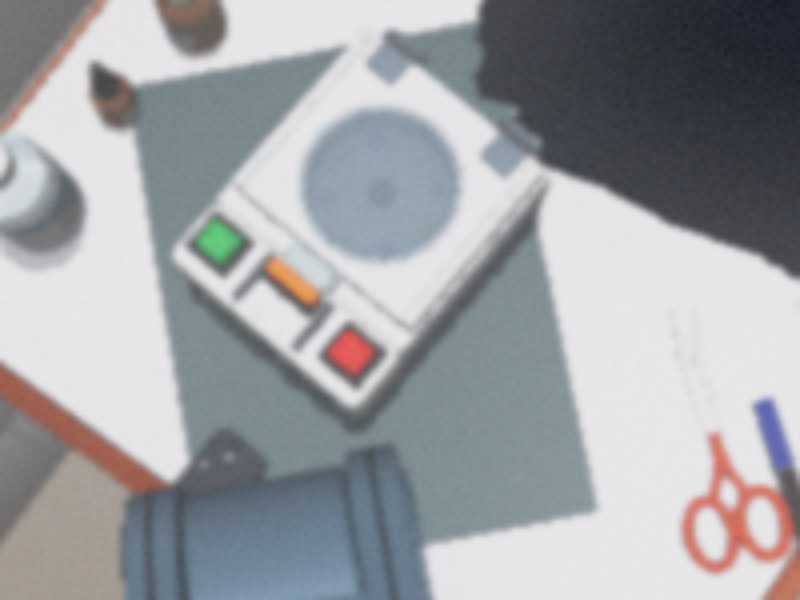

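Emit:
{"op": "drive_tool", "data": {"series": [[[-15,25,0,0,0,0],[-35,60,0,-0.5,-0.4,0],[-55,95,0,-0.5,-0.4,0],[-75,130,15,-0.5,-0.4,0],[-92,165,40,-0.5,-0.4,0],[-105,190,60,-0.5,-0.4,0],[-115,208,74,-0.5,-0.4,0],[-115,209,90,-0.5,-0.4,0],[-115,209,105,-0.5,-0.4,0],[-115,209,110,-0.5,-0.4,0],[-115,209,110,-0.5,-0.4,0]]]}}

```text
time: 9.28
tool_pos: [587.9, -10.6, 137.9]
orientation: [1.323, 2.847, 0.007]
contact_force: [0.2, 0.1, 0.3]
width: 0.4
```

Run:
```python
from h import *
mv((-72,52,104),(-72,52,100),(-72,52,98))
p,d=env.grab_frame("scene");cv2.imwrite("pics/s5.png",cv2.resize(p[100:250,150:350,::-1],(800,600)))
```

```text
t 9.28 tipC [-70.4  58.6 114.9] F [0.2 0.1 0.3] Fc [0.  0.2 0.3] rot [0.28 0.01 0.  ]
(-72, 52, 104) -> [ 1.6 -6.5 10.9]
(-72, 52, 100) -> [ 1.6 -6.5 14.9]
(-72, 52, 98) -> [ 1.6 -6.6 16.9]
```

View pics/s5.png

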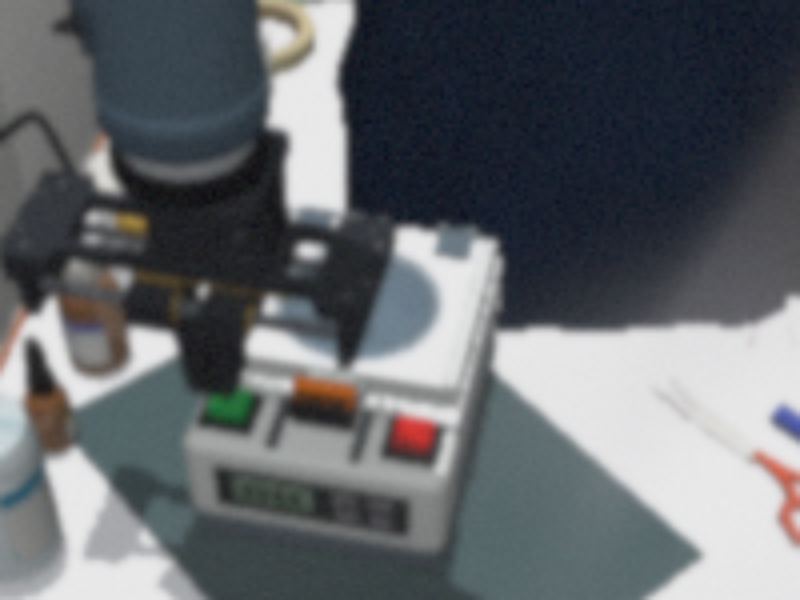

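Emit:
{"op": "drive_tool", "data": {"series": [[[1.5,-4,0,0,0,0],[1.5,-6.5,2,0,0,0],[1.5,-6.5,6,0,0,0],[1.5,-6.5,9,0,0,0],[1.5,-6.5,11,0,0,0],[1.5,-6.5,13,0,0,0],[1.5,-6.5,14,0,0,0],[1.5,-6.5,14,0,0,0]]]}}

```text
time: 10.0
tool_pos: [582.6, -14.1, 125.1]
orientation: [1.323, 2.845, 0.007]
contact_force: [-0.8, -0.4, 2.0]
width: 0.1
```

Run:
```python
from h import *
mv((-72,52,100),(-72,52,98))
```

```text
t 10.0 tipC [-71.2  52.3 102.1] F [-0.8 -0.4  2. ] Fc [-0.2 -0.9  2. ] rot [ 0.32  0.09 -0.02]
(-72, 52, 100) -> [ 0.8 -0.2  2.1]
(-72, 52, 98) -> [ 0.8 -0.2  4.1]
```

Emit:
{"op": "drive_tool", "data": {"series": [[[0.5,0,1,0,0,0],[0.5,0,2,0,0,0],[0.5,0,3,0,0,0],[0.5,0,4,0,0,0],[0.5,0,4.5,0,0,0],[0.5,0,4.5,0,0,0]]]}}

```text
time: 10.5
tool_pos: [582.6, -13.9, 123.0]
orientation: [1.323, 2.844, 0.005]
contact_force: [-8.7, -2.8, 24.5]
width: 0.4
```

Run:
```python
from h import *
mv((-72,52,100),(-72,52,98))
```

```text
t 10.5 tipC [-71.2  52.4 100. ] F [-8.7 -2.8 24.5] Fc [-3.5 -8.5 24.5] rot [ 0.29  0.2  -0.04]
(-72, 52, 100) -> [ 0.8 -0.3  0. ]
(-72, 52, 98) -> [ 0.8 -0.3  2. ]
```

The key bottomed out at 100 mm, exactly 4 mm down, at 24 N. I'll let go straight up and withdraw.

Emit:
{"op": "drive_tool", "data": {"series": [[[0,0,-4,0,0,0],[0,0,-15,0,0,0],[0,0,-40,0,0,0],[0,0,-75,0,0,0],[0,0,-105,0,0,0],[10,-20,-130,0,0,0],[30,-55,-130,0,0,0],[55,-90,-130,0,0,0],[80,-125,-130,0,0,0],[100,-160,-130,0,0,0],[115,-195,-130,0,0,0],[120,-220,-130,0,0,0],[120,-220,-130,0,0,0],[120,-220,-130,0,0,0]]]}}

```text
time: 11.67
tool_pos: [335.8, -64.6, 251.9]
orientation: [1.325, 2.841, 0.003]
contact_force: [0.9, -0.6, 0.1]
width: 0.6
```

Run:
```python
from h import *
mv()
for n,(a,b) in dict(scene=(100,150),top=(120,150)).items():
    p,d=env.grab_frame(n);cv2.imwrite(f"pics/{n}6.png",cv2.resize(p[a:a+150,b:b+200,::-1],(800,600)))
    P=cloud(n,d);ok=d>0;Q=toC(P);h=cv2.cvtColor(p,cv2.COLOR_RGB2HSV)
    m=ok&(h[...,0]>=7)&(h[...,0]<=24)&(h[...,1]>120)&(abs(Q[...,1])<26)&(Q[...,0]<-30)&(Q[...,0]>-110)&(Q[...,2]>100)
    q=Q[m];print(n,"orange",len(q),np.median(q,0).round(1))
    for name,(a,b) in dict(green=(45,95),red=(170,186)).items():
        H=h[...,0].astype(int); H=np.where((H<10)&(name=="red"),H+180,H)
        m=ok&(abs(Q[...,1])<80)&(Q[...,0]<-40)&(Q[...,0]>-110)&(H>=a)&(H<=b)&(h[...,1]>100)&(h[...,2]>60)&(P[...,2]>105.5)&(P[...,2]<118)
        if m.sum()<5: print(name,m.sum());continue
        ys,xs=np.nonzero(m); print(name,m.sum(),toC(ray(n,xs.mean(),ys.mean(),108)).round(1),np.median(Q[m][:,2]).round(1))
```

```text
t 11.67 tipC [-191.6 -168.9  228.9] F [ 0.9 -0.6  0.1] Fc [1.1 0.3 0.1] rot [ 0.27  0.3  -0.15]
scene orange 79 [-65.1  -0.5 115.9]
green 55 [-73.5  52.4 104. ] 104.0
red 63 [-73.3 -51.1 104. ] 104.4
top orange 50 [-62.1  -1.  115.6]
green 44 [-69.7  50.9 104. ] 103.3
red 56 [-71.4 -52.4 104. ] 103.4
```

View pics/scene6.png

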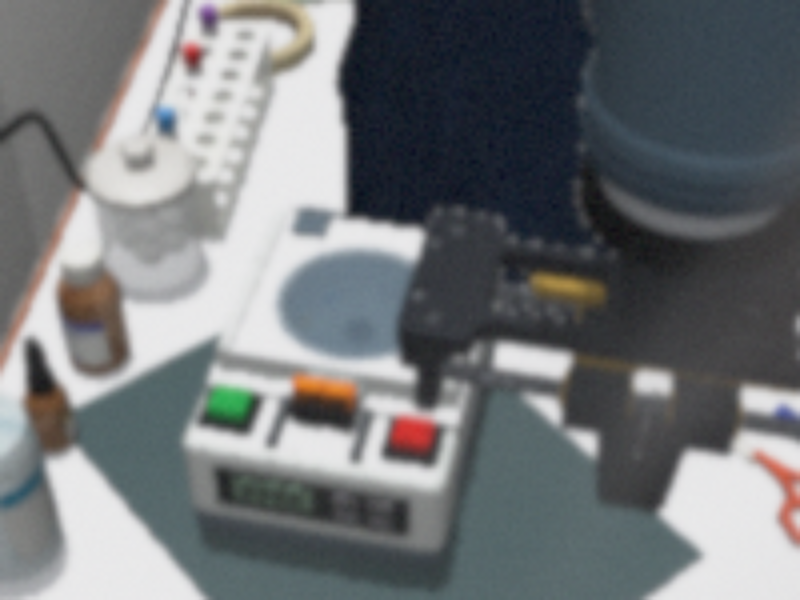

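View pics/top6.png

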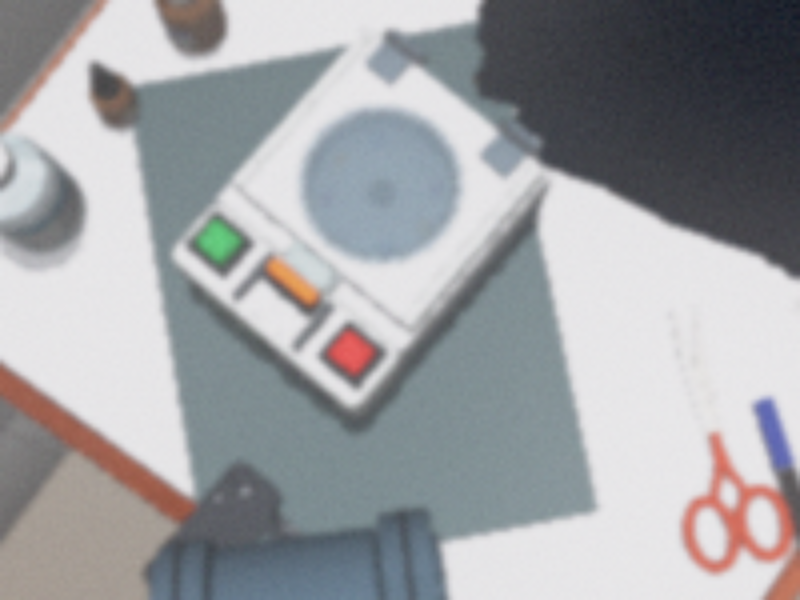

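The lid is shut, the latch is back at the stop, the key is up again and nothing else has moved. The arm is clear, so I'm handing in.

```bash
python3 -c "
from bench import env
print(env.close_job())"
```

```text
the job is handed in; nothing more can be done
None
```

I shut the lid, slid the latch back over it and then pressed and released the start key, in that order. I used only the closed fingertips, and the job is handed in at about 12 s of the 46 s allowed. There is no direct reading of the rotor, so I could not confirm that it is spinning.

- **Lid:** I pushed it down until it held firm at 17 N. Its top then measured flat in both cameras, at about 105–107 mm against the 106 mm expected when shut.
- **Latch:** I pushed it back until it stopped moving under about 10 N. The cameras put its travel at 15.9 mm (scene) and 15.0 mm (top). That spread is within the calibration error.
- **Start key:** It went down exactly 4 mm to its stop at 24 N, and was back up at full height after release.
- **Surroundings:** I kept off the red stop key. The keys' positions barely changed (about 1 mm), so the centrifuge was not shoved along. The things round it look undisturbed in the last pictures. The arm ended clear, reading about 1 N of force.

The two cameras disagreed by about 3 mm on the centrifuge's position throughout, so I used their average. The contact heights and stops agreed with it.

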